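# Slide a drill plate off its stock board and bridge it over the vise jaws

### The arm

A 6-joint arm with a two-finger parallel gripper is mounted at the origin on the work surface. World frame = base frame: x ahead of the robot, y to its left, z up, the work surface at z = 0. Lengths are in mm, angles in rad, forces in N, time in s.
With the tool pointing down it reaches from about 300 to 775 mm from the base axis. Payload 14.6 kg.
Tool frame: the origin (TCP) lies on the centre line of the jaws, within the pads' length; the fingertips stand 8 mm ahead of it and the grasp point (between the pads) lies 11 mm behind it; z points along the fingers, y is the direction in which the jaws open and shut (so a half turn about z gives the same grasp; the last joint's range is limited). The gripper opens to 94 mm and grips with 3 to 60 N. Pads are 16 mm wide; open, the fingers measure 119 mm over their backs; the gripper's body (75 mm by 177 mm) begins 78 mm behind the grasp point.
Start: joints at [1.217, 0.3, 1.521, -0, 1.321, -0.067], TCP at [155.584, 527.525, 213.446] pointing down, gripper open.
Joint ranges: [-3.03, 3.03], [-0.79, 2.21], [0.23, 2.52], [-1.04, 4.18], [0, 3.07], [-2.55, 2.55]. Speed limits (rad/s): [2.22, 2.22, 2.57, 3.14, 3.14, 3.14].

### API

Orientations are given as [roll, pitch, yaw] about the fixed x, y, z axes, in that order (R = Rz(yaw) Ry(pitch) Rx(roll)).
In Python, from cell import read_state, cams, manip gives the robot as it stands.
- The arm moves only by the shell command python3 -m handwheel 'ROWS' [OPENING] [FORCE]. ROWS is JSON, a list of rows, each a list of 4 numbers: the shift along the tool's x, y, z in m, then the turn about the tool's z in degrees. In form: [[dx, dy, dz, turn], ...]. A call has 1 to 5 rows; each row is the pose to reach, as a shift and turn from the pose measured when the call began, along the tool's axes at that moment; what a row does not reach only later rows make up. A row lasts 1/8 s, in which the tool goes at most 62.5 mm and 10.7 degrees, less where a joint would pass 70% of its speed; a pose out of reach is approached as far as the arm can. A call with a gripper value outside its range is refused whole. OPENING is the closure, from 0 (fully open) to 1 (shut), set as the call begins (- or left out, the last holds). The fingers move at their own pace and stop on an object; FORCE is the grip in N (left out, the last holds). Time passes only in rows, so rows that repeat a pose let the fingers close. It gives the time, the measured TCP pose, the force and the opening at its end, in the units of the state.
- read_state(): the state, without advancing time (a new reading comes with each control period).
- cams.camera(name): name is "scene" or "top"; returns the picture (480x640x3 uint8, red, green, blue); there is no depth.
- cams.get_calibration(name): a dict with "vertical_fov" (degrees; the focal length in pixels is half the picture's height over the tangent of half this angle, whatever the lens; pixels are square), "cx", "cy" (the principal point, pixels), "R" (3x3) and "t" (3): a world point X has camera coordinates R X + t. Camera axes: x right, y down, z forward; pixel columns grow to the right and rows downward; lengths in mm; the calibration is good to about 2 mm. A picture is of the moment at which its call begins. get_calibration takes no time and is no camera call.
- manip.sign_off(): hands the job in, once; it reports no verdict.
The state is a dict: "clock": time; "joints": joint angles; "qd": joint speeds; "effort": joint torques, N m; "eef_pos": TCP position; "eef_rot": TCP orientation; "wrist_force": force on the tool from outside, world axes, zero at the start; "moment": the same for the moment, N m; "finger_gap": finger opening in mm.
Only numpy, scipy, OpenCV 4.12 (cv2) and the standard library are available. Lean on these libraries where they do the work, as an engineer would, in place of code of your own. Each camera call takes 0.05 s, during which the arm holds its last target. There are 200 camera calls.

### The job

Push the flat aluminium plate along its channel on the raised wooden board until its front end sticks out about 45 mm past the board's open edge, then grip it across that overhanging end and lift it clear. Carry it to the bench vise and lay it flat and square across the two open jaws, crosswise in the middle of the jaws' width, with its whole hole over the gap between them. Set it down gently (do not drop it), let go, and leave the other tools on the bench alone.

Things in the scene. Friction and masses are not known exactly. Their poses are not given: they have to be found in the camera images.
- plate: loose aluminium plate 180 x 50 x 6 mm, 0.12 to 0.21 kg, a 20 mm round hole through its middle. Origin: centre of its underside; x along its length, at the start towards the board's open edge; z up. It starts flat in the board's channel, +x end 15 to 55 mm short of the edge; there its sides cannot be gripped. It slides when closed fingertips in the channel push its rear (-x) end
- plate_front (a point): middle of the lower edge of the plate's +x end, 90 mm from the plate's origin
- board: fixed light-wood board, 300 mm long, 120 wide, top 60 mm above the bench. Two steel strips, 12 mm wide, 10 high, run the whole length on top; the channel between them is 54 mm wide and open at both ends. Origin: at bench height below the middle of the open edge to push over; x along the channel, outwards over that edge (board at x = -300 to 0 mm); z up
- board_edge (a point): middle of the board's open edge, on its top surface (60 mm above the bench); axes as the board's
- vise: fixed blue bench vise. Origin: at bench height below the fixed jaw's face, mid-width; x from the moving jaw to the fixed jaw (spindle and T-bar at -x), y along the jaws, z up. Both jaws are steel, 120 mm wide (y), 18 mm thick (x), flat tops 150 mm above the bench; the fixed jaw covers x = 0 to 18 mm. Beyond the jaws nothing of it is higher than 106 mm
- fixed_jaw_top (a point): top edge of the fixed jaw's face, mid-width, 150 mm above the bench; axes as the vise's
- moving_jaw_top (a point): top edge of the moving jaw's face, mid-width, 150 mm above the bench; axes as the vise's; the gap between the jaws lies between this point and fixed_jaw_top
- vise_jaw (a joint): opening of the vise in m: the gap between the jaw faces, 0.040 to 0.054; the moving jaw's face is at x = minus this value in the vise's frame. It is held by the screw and need not be moved
- hammer: bystander: hammer lying on the bench beyond the board; origin under its middle, x along its length
- wrench: bystander: steel wrench lying flat on the bench near the board's open edge, on the far side; origin under its middle, x along its length
- can: bystander: closed grey can, 66 mm in diameter, 110 mm high, standing on the bench on the far side, near the vise; origin at the centre of its underside
Not all that is in view belongs to the job. Leave any orange look-alike of the plate alone.

How it is judged:
By the outcome, as a careful person would: the job done as asked, in the order asked, and still so for the second after the job is handed in, with the robot touching nothing.
It also fails if it takes over 58 s, if anything falls off the work surface, if the arm or the gripper's body presses on something with over 40 N, if the wrist force passes 120 N, or if a joint passes its speed limit or range.

## Working session

There is one attempt and no reset: what is moved stays moved. The work goes in short steps, Python scripts to look and compute and a shell command to move; the robot and the scene stay as the last step left them, time stands still between calls to the robot, and variables do not carry over. Pictures are saved under pics/ and viewed, about 8 in all and at most 12, crops included, and the job is handed in when it is done.

```bash
mkdir -p pics; ls
python3 - <<'E'
from cell import read_state,cams,manip
import cv2
for n in("scene","top"):
    im=cams.camera(n); cv2.imwrite(f"pics/{n}0.png",im[:,:,::-1]); c=cams.get_calibration(n); print(n,c)
print(read_state())
E
```

```text
pics
scene {'vertical_fov': 49.56539705758538, 'cx': 320.124630212428, 'cy': 246.9801931655539, 'R': array([[-0.73968487,  0.67287575, -0.01022343],
       [ 0.47951309,  0.51634283, -0.70954724],
       [-0.47215833, -0.52974363, -0.70458371]]), 't': array([ 323.46220027, -208.16259386, 1628.13383946])}
top {'vertical_fov': 43.6263617085849, 'cx': 323.24425253020075, 'cy': 251.3064287691514, 'R': array([[ 0.02763076, -0.99942686, -0.01955751],
       [-0.98497359, -0.02388403, -0.17104558],
       [ 0.17048043,  0.02398976, -0.98506899]]), 't': array([  76.80731481,  547.22435045, 1151.79812581])}
{'clock': 0.1, 'joints': array([ 1.21743129e+00,  3.00374820e-01,  1.52151484e+00, -4.22183801e-05,
        1.32069105e+00, -6.66155168e-02]), 'qd': array([-0.00041244, -0.00129787, -0.00187836,  0.00161384, -0.00088376,
        0.00181602]), 'effort': array([ 3.67532397e-03, -5.32644618e+01, -3.53288984e+01,  7.10645481e-02,
        2.34445289e-02, -6.30846159e-06]), 'eef_pos': array([155.5033612 , 527.32549274, 212.96715803]), 'eef_rot': array([-3.14060407e+00, -2.49673777e-05,  2.85485359e+00]), 'wrist_force': array([ 0.40416573,  0.31400577, -0.18449201]), 'moment': array([0.01650164, 0.01070437, 0.02739865]), 'finger_gap': 94.24376508902895}
```

View pics/scene0.png

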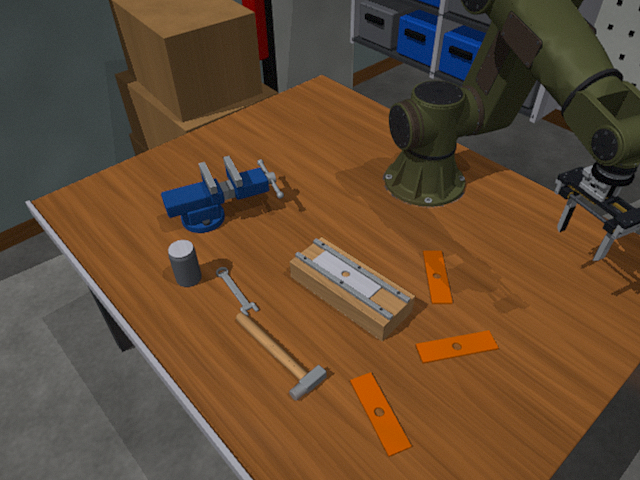

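View pics/top0.png

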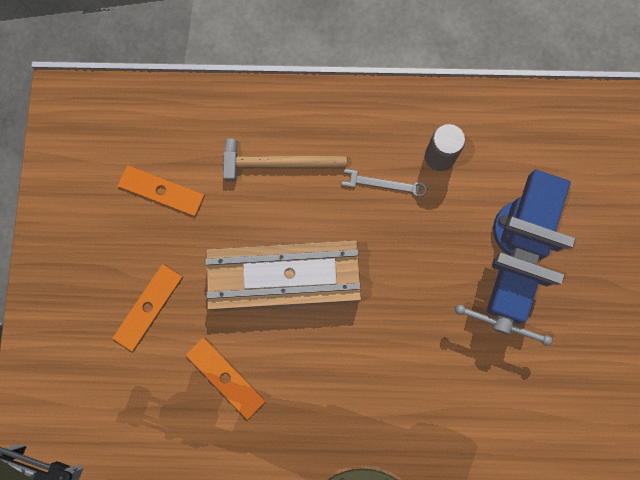

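The top view shows the board at about (207–360, 241–308) with the white plate at (243–336, 259–290). Its open end is on the right, towards the vise. The vise jaws' tops are at about (508–574, 219–247) for the fixed one and (497–563, 253–284) for the moving one. Next I'll measure them.

```bash
cat > h.py <<'E'
import numpy as np,cv2
from cell import read_state,cams,manip
def ray(n,px,z):
    c=cams.get_calibration(n); f=240/np.tan(np.radians(c["vertical_fov"])/2)
    px=np.atleast_2d(px).astype(float)
    d=np.c_[(px[:,0]-c["cx"])/f,(px[:,1]-c["cy"])/f,np.ones(len(px))]@c["R"]
    o=-c["R"].T@c["t"]; s=(z-o[2])/d[:,2]
    return o+s[:,None]*d
def proj(n,X):
    c=cams.get_calibration(n); f=240/np.tan(np.radians(c["vertical_fov"])/2)
    p=np.atleast_2d(X)@c["R"].T+c["t"]; return p[:,:2]/p[:,2:]*f+[c["cx"],c["cy"]]
def blobs(im,lo,hi,box,amin=60):
    x0,y0,x1,y1=box; h=cv2.cvtColor(im,cv2.COLOR_RGB2HSV)
    m=np.zeros(h.shape[:2],np.uint8); m[y0:y1,x0:x1]=cv2.inRange(h,lo,hi)[y0:y1,x0:x1]
    return [c for c in cv2.findContours(m,cv2.RETR_EXTERNAL,cv2.CHAIN_APPROX_NONE)[0] if cv2.contourArea(c)>amin]
def rect(n,cnt,z):
    "min-area rectangle in the plane z: centre, long, short, angle of long side (deg, world)"
    P=ray(n,cnt.reshape(-1,2),z)[:,:2].astype(np.float32)
    b=cv2.boxPoints(cv2.minAreaRect(P)); e=[b[1]-b[0],b[2]-b[1]]
    e.sort(key=np.linalg.norm); return b.mean(0).round(1),np.linalg.norm(e[1]).round(1),np.linalg.norm(e[0]).round(1),np.degrees(np.arctan2(e[1][1],e[1][0])).round(2)
E
python3 - <<'E'
from h import *
im={n:cv2.imread(f"pics/{n}0.png")[:,:,::-1].copy() for n in("top","scene")}
for n,box,z,lo,hi in [("top",(240,255,340,295),66,(0,0,185),(180,40,255)),("top",(490,210,580,290),150,(0,0,110),(180,50,255)),
  ("top",(200,235,365,312),70,(0,0,110),(180,60,180)),("top",(200,235,365,312),60,(8,60,120),(25,140,255)),
  ("scene",(310,245,385,300),66,(0,0,185),(180,40,255)),("scene",(195,150,245,207),150,(0,0,130),(180,50,255))]:
    print(n,z,[rect(n,c,z) for c in blobs(im[n],lo,hi,box)])
a=cv2.resize(im["top"][200:320,480:590],None,fx=5,fy=5,interpolation=cv2.INTER_CUBIC)
b=cv2.resize(im["top"][235:315,330:380],None,fx=5,fy=5,interpolation=cv2.INTER_CUBIC)
o=np.zeros((600,800,3),np.uint8); o[:,:550]=a; o[:400,550:]=b
cv2.imwrite("pics/crop1.png",o[:,:,::-1])
E
```

```text
top 66 [(array([497.3, 155.7], dtype=float32), np.float32(179.3), np.float32(48.9), np.float32(-85.48))]
top 150 [(array([ 514.8, -289.3], dtype=float32), np.float32(119.6), np.float32(34.8), np.float32(71.61)), (array([ 574., -309.], dtype=float32), np.float32(119.3), np.float32(17.3), np.float32(71.55))]
top 70 [(array([467., 168.], dtype=float32), np.float32(298.6), np.float32(20.4), np.float32(-85.12)), (array([526.8, 173. ], dtype=float32), np.float32(299.5), np.float32(15.8), np.float32(-85.25))]
top 60 [(array([487.1, 281.2], dtype=float32), np.float32(82.8), np.float32(54.5), np.float32(-86.48)), (array([499.9, 167. ], dtype=float32), np.float32(315.3), np.float32(150.7), np.float32(-89.08))]
scene 66 []
scene 150 [(array([ 571.7, -308.2], dtype=float32), np.float32(115.2), np.float32(16.9), np.float32(71.47)), (array([ 504.7, -285.4], dtype=float32), np.float32(113.7), np.float32(17.7), np.float32(72.35))]
```

View pics/crop1.png

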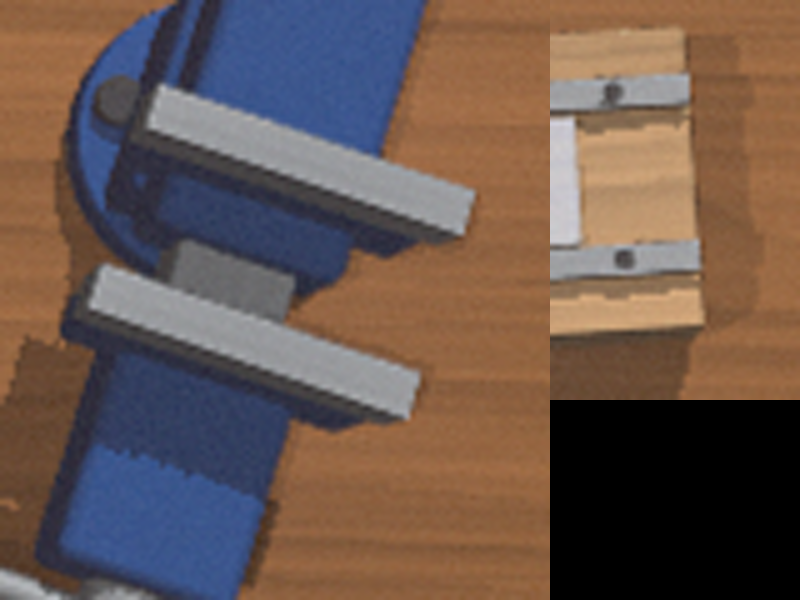

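The two views agree. The board axis is at −85.3°, the plate is about 45 mm short of the edge, and the gap centre is near (539, −297) with the vise's x axis at −18.5°. I'll move above the channel behind the plate with the fingers closed.

```bash
cat >> h.py <<'E'
U=np.array([.0819,-.9966]); V=np.array([.9966,.0819])   # board x, and across
def go(xy,z,yaw):
    "shift and turn from the present pose to a target, in the rows' axes and units (tool down)"
    s=read_state(); p=s["eef_pos"]; y=s["eef_rot"][2]; d=np.array([*xy,z])-p
    ex=np.array([np.cos(y),np.sin(y)]); ey=np.array([np.sin(y),-np.cos(y)])
    t=-(yaw-np.degrees(y)+180)%360-180 if False else -((yaw-np.degrees(y)+180)%360-180)
    print("row",np.round([d[:2]@ex/1e3,d[:2]@ey/1e3,-d[2]/1e3,t],4),"u,v",(p[:2]@U).round(1),(p[:2]@V).round(1),"pos",p.round(1),"rot",s["eef_rot"].round(4),"F",s["wrist_force"].round(1),"gap",round(s["finger_gap"],1),"t",s["clock"])
E
sed -i 's/t=-(yaw.*else /t=/' h.py
python3 -c "
from h import *
go(-236*U+509*V,150,94.7)"
```

```text
row [-3.89700e-01 -1.46200e-01  6.30000e-02  6.88711e+01] u,v -512.8 198.2 pos [155.5 527.3 213. ] rot [-3.1406 -0.      2.8549] F [ 0.4  0.3 -0.2] gap 94.2 t 0.1
```

```bash
python3 -m handwheel '[[-0.05,-0.02,0,10],[-0.1,-0.04,0,20],[-0.155,-0.06,0,30],[-0.21,-0.08,0,40],[-0.265,-0.1,0,50]]' 1 20; python3 -c "
from h import *
go(-236*U+509*V,150,94.7)"
```

```text
clock: 0.72
eef_pos: [382.6, 355.0, 212.9]
eef_rot: [-3.141, 0.001, 1.976]
wrist_force: [1.0, 1.2, -0.6]
finger_gap: 47.3
row [-0.1134  0.0659  0.0629 18.5418] u,v -322.5 410.4 pos [382.6 355.  212.9] rot [-3.1407e+00  8.0000e-04  1.9764e+00] F [ 1.   1.2 -0.6] gap 47.3 t 0.725
```

```bash
python3 -m handwheel '[[-0.04,0.025,0.02,9],[-0.08,0.05,0.04,16],[-0.113,0.066,0.063,18.5],[-0.113,0.066,0.063,18.5],[-0.113,0.066,0.063,18.5]]'
python3 - <<'E'
from h import *
go(-236*U+509*V,70,94.7)
im=cams.camera("top"); im2=cams.camera("scene")
c=max(blobs(im,(0,0,185),(180,40,255),(240,255,340,295)),key=cv2.contourArea); print(rect("top",c,66))
a=cv2.resize(im2[220:345,280:420],None,fx=4,fy=4); cv2.imwrite("pics/s2.png",a[:,:,::-1])
E
```

```text
clock: 1.35
eef_pos: [487.5, 277.6, 150.2]
eef_rot: [-3.141, 0.001, 1.654]
wrist_force: [-0.3, 0.1, 0.2]
finger_gap: 0.8
row [-0.0007  0.0004  0.0802  0.0753] u,v -236.7 508.6 pos [487.5 277.6 150.2] rot [-3.1408e+00  9.0000e-04  1.6541e+00] F [-0.3  0.1  0.2] gap 0.8 t 1.35
(array([497. , 155.6], dtype=float32), np.float32(179.3), np.float32(48.5), np.float32(-85.55))
```

View pics/s2.png

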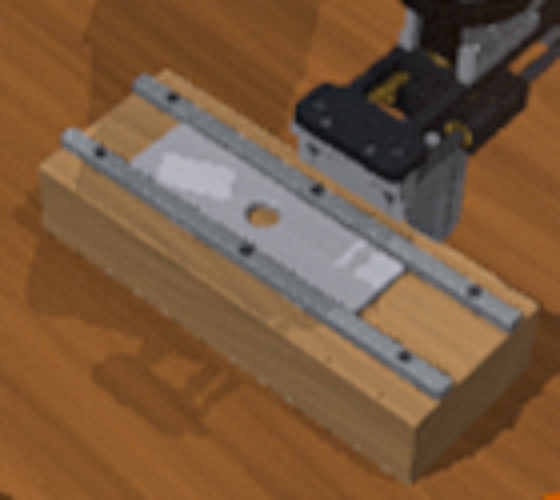

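The closed fingers (crop, about (430, 230)) are over the channel behind the plate's rear end at (380, 300). Next I'll descend and then creep forward. Forward is tool −x.

```bash
python3 -m handwheel '[[-0.001,0,0.03,0],[-0.001,0,0.055,0],[-0.001,0,0.07,0],[-0.001,0,0.079,0],[-0.001,0,0.079,0]]'; python3 -m handwheel '[[-0.008,0,0,0],[-0.015,0,0,0],[-0.02,0,0,0],[-0.023,0,0,0],[-0.026,0,0,0]]';python3 - <<'E'
from h import *
go(-236*U+509*V,70,94.7)
im=cams.camera("top")
for c in blobs(im,(0,0,185),(180,40,255),(240,255,350,295)): print(rect("top",c,66))
E
```

```text
clock: 2.08
eef_pos: [487.4, 277.2, 71.8]
eef_rot: [3.141, 0.001, 1.655]
wrist_force: [-0.1, -0.9, -0.2]
finger_gap: 0.3
clock: 2.7
eef_pos: [489.8, 251.2, 72.0]
eef_rot: [3.141, 0.0, 1.655]
wrist_force: [0.0, 0.9, 1.1]
finger_gap: 0.1
row [0.0257 0.0003 0.002  0.1452] u,v -210.3 508.7 pos [489.8 251.2  72. ] rot [3.1410e+00 2.0000e-04 1.6554e+00] F [0.  0.9 1.1] gap 0.1 t 2.7
(array([498.3, 139.8], dtype=float32), np.float32(153.7), np.float32(47.8), np.float32(-85.38))
```

```bash
python3 -m handwheel '[[-0.005,0,0.0015,0],[-0.012,0,0.0015,0],[-0.02,0,0.0015,0],[-0.028,0,0.0015,0],[-0.036,0,0.0015,0]]'; python3 -m handwheel '[[-0.008,0,0,0],[-0.016,0,0,0],[-0.024,0,0,0],[-0.032,0,0,0],[-0.038,0,0,0]]';python3 - <<'E'
from h import *
go(-123*U+509*V,70,94.7)
im=cams.camera("top");cv2.imwrite("pics/t3.png",im[:,:,::-1])
for c in blobs(im,(0,0,160),(180,40,255),(300,250,420,295)): 
    P=ray("top",c.reshape(-1,2),66)[:,:2]; print(rect("top",c,66),(P@U).max())
E
```

```text
clock: 3.38
eef_pos: [492.8, 214.5, 70.4]
eef_rot: [3.141, 0.001, 1.655]
wrist_force: [0.4, 0.6, 0.1]
finger_gap: 0.5
clock: 4.0
eef_pos: [496.1, 176.1, 70.4]
eef_rot: [3.141, 0.001, 1.655]
wrist_force: [0.1, 0.5, 1.1]
finger_gap: 0.6
row [-1.190e-02  1.000e-04  4.000e-04  1.279e-01] u,v -134.9 508.8 pos [496.1 176.1  70.4] rot [3.1413e+00 5.0000e-04 1.6551e+00] F [0.1 0.5 1.1] gap 0.6 t 4.0
(array([505.6,  57. ], dtype=float32), np.float32(138.7), np.float32(49.6), np.float32(-84.9)) 53.941708420340085
```

```bash
python3 -m handwheel '[[-0.004,0,0,0],[-0.008,0,0,0],[-0.011,0,0,0],[-0.012,0,0,0],[-0.012,0,0,0]]'; python3 -m handwheel '[[0.006,0,0,0],[0.006,0,-0.02,0],[0.006,0,-0.06,0],[0.006,0,-0.09,0],[0.006,0,-0.09,0]]' 0;python3 - <<'E'
from h import *
go(39*U+509*V,130,94.7)
im=cams.camera("top");cv2.imwrite("pics/t4.png",cv2.resize(im[220:330,300:420],None,fx=5,fy=5)[:,:,::-1])
for c in blobs(im,(0,0,160),(180,40,255),(300,250,420,295)): 
    P=ray("top",c.reshape(-1,2),66)[:,:2]; print(rect("top",c,66),(P@U).max())
E
```

```text
clock: 4.68
eef_pos: [497.2, 163.6, 70.5]
eef_rot: [3.141, 0.001, 1.655]
wrist_force: [0.3, -0.7, 0.2]
finger_gap: 0.5
clock: 5.3
eef_pos: [497.4, 170.3, 162.5]
eef_rot: [3.137, 0.0, 1.655]
wrist_force: [0.6, -0.3, -1.0]
finger_gap: 47.0
row [-0.168  -0.0011  0.0325  0.1337] u,v -129.0 509.7 pos [497.4 170.3 162.5] rot [3.1374e+00 1.0000e-04 1.6552e+00] F [ 0.6 -0.3 -1. ] gap 47.0 t 5.3
(array([506.6,  47.6], dtype=float32), np.float32(145.9), np.float32(49.5), np.float32(-85.16)) 67.00738236134201
```

View pics/t4.png

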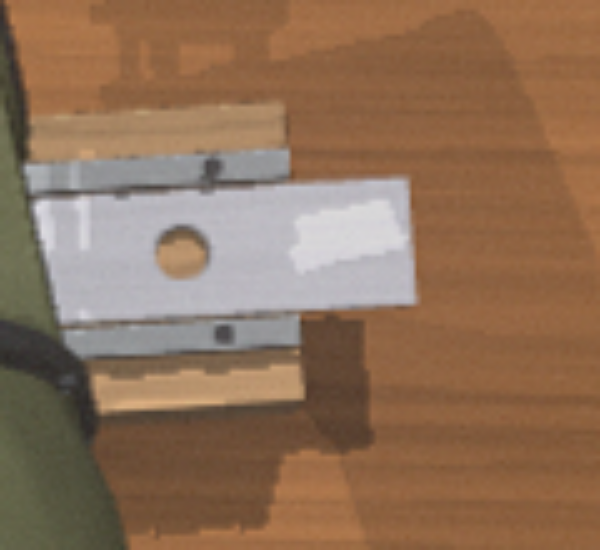

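The plate at (40–415, 180–325) in the crop overhangs the board edge (x≈295) by about 45 mm and is square. Next I'll grip it about 20 mm beyond the edge.

```bash
python3 -m handwheel '[[-0.05,-0.001,0,0],[-0.1,-0.001,0,0],[-0.15,-0.001,0.02,0],[-0.17,-0.001,0.04,0],[-0.17,-0.001,0.05,0]]' 0; python3 -c "
from h import *
go(41*U+508.8*V,52,94.7)"
```

```text
clock: 5.98
eef_pos: [509.3, -0.2, 108.7]
eef_rot: [-3.14, 0.0, 1.653]
wrist_force: [-1.6, 0.3, -0.5]
finger_gap: 94.0
row [0.0009 0.0012 0.0567 0.0167] u,v 41.9 507.5 pos [ 5.093e+02 -2.000e-01  1.087e+02] rot [-3.1401e+00  1.0000e-04  1.6531e+00] F [-1.6  0.3 -0.5] gap 94.0 t 5.975
```

```bash
python3 -m handwheel '[[0.001,0.001,0.02,0],[0.001,0.001,0.04,0],[0.001,0.001,0.0565,0],[0.001,0.001,0.0565,0],[0.001,0.001,0.0565,0]]' 0 && python3 -m handwheel '[[0,0,0,0],[0,0,0,0],[0,0,0,0],[0,0,0,0],[0,0,0,0]]' 1 55;  python3 -m handwheel '[[0,0,0,0],[0,0,0,0]]'; python3 -c "
from h import *
go(41*U+508.8*V,52,94.7)"
```

```text
clock: 6.6
eef_pos: [510.4, 1.1, 52.8]
eef_rot: [-3.141, 0.0, 1.653]
wrist_force: [0.1, 0.3, 0.7]
finger_gap: 93.8
clock: 7.22
eef_pos: [510.4, 1.1, 52.8]
eef_rot: [-3.141, 0.0, 1.653]
wrist_force: [-0.2, 0.4, -0.5]
finger_gap: 49.2
clock: 7.48
eef_pos: [510.4, 1.1, 52.8]
eef_rot: [-3.141, 0.0, 1.653]
wrist_force: [0.3, 1.0, 1.4]
finger_gap: 49.2
row [-0.0002 -0.      0.0008  0.0262] u,v 40.7 508.8 pos [510.4   1.1  52.8] rot [-3.1408e+00  2.0000e-04  1.6533e+00] F [0.3 1.  1.4] gap 49.2 t 7.475
```

```bash
python3 -m handwheel '[[0,0,-0.003,0],[0,0,-0.008,0],[0,0,-0.015,0],[0,0,-0.022,0],[0,0,-0.03,0]]'; python3 -m handwheel '[[0,0,-0.02,0],[0,0,-0.045,0],[0,0,-0.07,0],[0,0,-0.09,0],[0,0,-0.09,0]]'
python3 - <<'E'
from h import *
a=cams.camera("scene"); b=cams.camera("top")
s=read_state(); print(s["eef_pos"],s["wrist_force"],s["moment"],s["finger_gap"])
o=np.hstack([cv2.resize(a[130:330,250:420],None,fx=2.3,fy=2.3),cv2.resize(b[200:400,260:430],None,fx=2.3,fy=2.3)])
cv2.imwrite("pics/l5.png",o[:,:,::-1])
E
```

```text
clock: 8.1
eef_pos: [510.4, 1.1, 83.4]
eef_rot: [-3.141, 0.0, 1.653]
wrist_force: [-0.5, 0.6, -2.0]
finger_gap: 48.9
clock: 8.72
eef_pos: [511.1, 1.1, 174.8]
eef_rot: [3.14, 0.001, 1.653]
wrist_force: [-0.6, 0.2, -1.2]
finger_gap: 49.0
[510.23663115   1.10688741 172.84231763] [ 1.23394702 -1.019208   -1.21392888] [-0.19778211  0.06686873 -0.02416889] 49.12472630212216
```

View pics/l5.png

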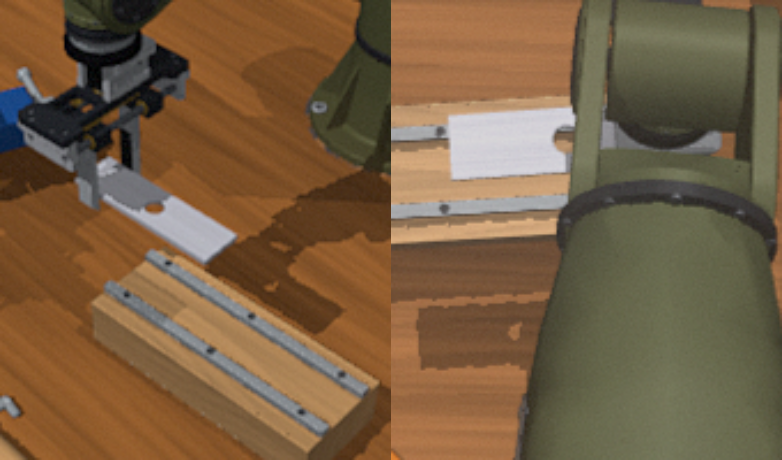

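Run:
```python
from h import *
for n,p in(("scene",(346.1,238.7)),("top",(286.1,264.3))):
    for z in (160,170,180,186,192): 
        q=ray(n,p,z)[0,:2]; print(n,z,(q@U).round(1),(q@V).round(1))
go(0*U,0,0)
T=np.array([539,-297]); th=np.radians(-18.45); X=np.array([np.cos(th),np.sin(th)])
go(T+65*X,200,161.55)
```

```text
scene 160 -99.9 489.9
scene 170 -106.5 497.9
scene 180 -113.2 505.9
scene 186 -117.1 510.8
scene 192 -121.1 515.6
top 160 -113.2 511.2
top 170 -112.5 509.6
top 180 -111.7 508.1
top 186 -111.3 507.1
top 192 -110.8 506.2
row [ 4.10000e-02 -5.08600e-01  1.72800e-01  9.47301e+01] u,v 40.7 508.6 pos [510.2   1.1 172.8] rot [-3.1403e+00  2.0000e-04  1.6534e+00] F [ 1.2 -1.  -1.2] gap 49.1 t 8.825
row [-3.25000e-01  6.38000e-02 -2.72000e-02 -6.68199e+01] u,v 40.7 508.6 pos [510.2   1.1 172.8] rot [-3.1403e+00  2.0000e-04  1.6534e+00] F [ 1.2 -1.  -1.2] gap 49.1 t 8.825
```

The plate is level to within about 4 mm over its length. Now I'll carry it to the vise.

```bash
python3 -m handwheel '[[0,0,-0.027,0],[-0.02,0.005,-0.035,-5],[-0.055,0.012,-0.035,-12],[-0.095,0.02,-0.035,-20],[-0.135,0.028,-0.035,-28]]'; python3 -c "
from h import *
T=np.array([539,-297]); th=np.radians(-18.45); X=np.array([np.cos(th),np.sin(th)])
go(T+65*X,200,161.55)"
```

```text
clock: 9.45
eef_pos: [549.3, -132.2, 206.6]
eef_rot: [-3.139, -0.002, 2.147]
wrist_force: [0.7, 1.3, -1.1]
finger_gap: 48.6
row [-1.83400e-01 -5.79000e-02  6.60000e-03 -3.85457e+01] u,v 176.8 536.6 pos [ 549.3 -132.2  206.6] rot [-3.1394e+00 -1.8000e-03  2.1468e+00] F [ 0.7  1.3 -1.1] gap 48.6 t 9.45
```

```bash
python3 -m handwheel '[[-0.04,-0.013,0,-8],[-0.08,-0.026,0,-16],[-0.12,-0.039,0.002,-24],[-0.155,-0.05,0.005,-32],[-0.175,-0.055,0.0065,-37]]';python3 -m handwheel '[[-0.005,0,0,-1.5],[-0.005,0,0,-1.5]]'
python3 - <<'E'
from h import *
T=np.array([539,-297]); th=np.radians(-18.45); X=np.array([np.cos(th),np.sin(th)])
go(T+65*X,160,161.55)
b=cams.camera("top");a=cams.camera("scene")
o=np.hstack([cv2.resize(a[110:270,140:310],None,fx=2.3,fy=2.3),cv2.resize(b[180:340,430:600],None,fx=2.3,fy=2.3)])
cv2.imwrite("pics/v6.png",o[:,:,::-1])
E
```

```text
clock: 10.07
eef_pos: [598.1, -310.5, 197.7]
eef_rot: [-3.141, -0.005, 2.795]
wrist_force: [-0.4, 0.5, -1.9]
finger_gap: 49.0
clock: 10.32
eef_pos: [602.8, -311.5, 196.5]
eef_rot: [3.141, -0.007, 2.82]
wrist_force: [0.4, 0.4, -1.4]
finger_gap: 49.2
row [ 0.0001 -0.0065  0.0365  0.0429] u,v 359.8 575.3 pos [ 602.8 -311.5  196.5] rot [ 3.1411 -0.0069  2.8203] F [ 0.4  0.4 -1.4] gap 49.2 t 10.325
```

View pics/v6.png

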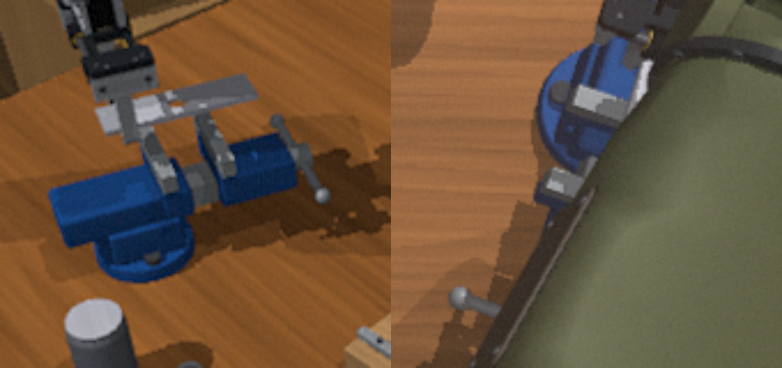

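The plate is above the jaws (scene crop, (100–255, 80–130)); the arm blocks the top view. I'll shift 6.5 mm sideways and lower it.

```bash
python3 -m handwheel '[[0,-0.003,0.005,0],[0,-0.0065,0.015,0],[0,-0.0065,0.03,0],[0,-0.0065,0.04,0],[0,-0.0065,0.042,0]]';python3 -m handwheel '[[0,0,0,0]]'
python3 - <<'E'
from h import *
T=np.array([539,-297]); th=np.radians(-18.45); X=np.array([np.cos(th),np.sin(th)])
go(T+65*X,143,161.55)
a=cams.camera("scene")
cv2.imwrite("pics/v7.png",cv2.resize(a[130:240,180:280],None,fx=6,fy=5.4)[:,:,::-1])
E
```

```text
clock: 11.05
eef_pos: [600.3, -317.1, 154.3]
eef_rot: [3.141, -0.007, 2.821]
wrist_force: [-0.1, 0.6, -2.6]
finger_gap: 49.0
clock: 11.18
eef_pos: [600.4, -317.1, 154.5]
eef_rot: [3.141, -0.007, 2.821]
wrist_force: [0.6, -0.2, -1.4]
finger_gap: 49.2
row [-0.0003 -0.0003  0.0115  0.0637] u,v 365.2 572.4 pos [ 600.4 -317.1  154.5] rot [ 3.1412 -0.0069  2.8207] F [ 0.6 -0.2 -1.4] gap 49.2 t 11.175
```

View pics/v7.png

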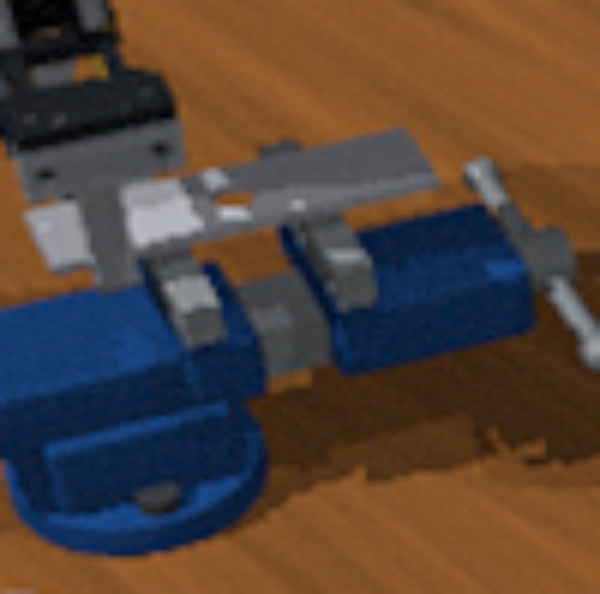

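The plate is about 11 mm above the jaws, with its hole at crop (235, 200) between them. I'll lower it in small steps and watch the force.

```bash
python3 -m handwheel '[[0,0,0.002,0],[0,0,0.004,0],[0,0,0.006,0],[0,0,0.0075,0],[0,0,0.0085,0]]';python3 -m handwheel '[[0,0,0.0005,0],[0,0,0.001,0],[0,0,0.0015,0],[0,0,0.002,0],[0,0,0.002,0]]'; python3 -c "
from h import *
print(read_state()['moment'])"
```

```text
clock: 11.85
eef_pos: [600.4, -317.1, 145.9]
eef_rot: [3.141, -0.007, 2.821]
wrist_force: [0.7, 0.7, -1.9]
finger_gap: 48.6
clock: 12.48
eef_pos: [600.3, -317.1, 143.8]
eef_rot: [3.141, -0.007, 2.821]
wrist_force: [0.4, -0.6, -1.7]
finger_gap: 48.9
[-0.03005912 -0.11162325 -0.0001425 ]
```

```bash
python3 -m handwheel '[[0,0,0.0005,0],[0,0,0.001,0],[0,0,0.001,0]]'; python3 -c "
from h import *
print(read_state()['moment'])";python3 -m handwheel '[[0,0,0.0005,0],[0,0,0.001,0],[0,0,0.001,0]]'; python3 -c "
from h import *
print(read_state()['moment'])"
```

```text
clock: 12.85
eef_pos: [600.3, -317.1, 142.9]
eef_rot: [3.141, -0.007, 2.821]
wrist_force: [0.5, 1.1, -1.2]
finger_gap: 49.4
[ 0.01458584 -0.07108241  0.00993009]
clock: 13.22
eef_pos: [600.4, -317.2, 142.5]
eef_rot: [3.141, -0.006, 2.821]
wrist_force: [-2.7, 1.1, 4.9]
finger_gap: 49.2
[ 0.20838491  0.35040566 -0.05033453]
```

It is touching the jaws (+5 N). I'll relax the grip, then open.

```bash
python3 -m handwheel '[[0,0,0,0],[0,0,0,0],[0,0,0,0]]' - 4; python3 -m handwheel '[[0,0,0,0],[0,0,0,0],[0,0,0,0],[0,0,0,0],[0,0,0,0]]' 0; python3 -m handwheel '[[0,0,-0.01,0],[0,0,-0.03,0],[0,0,-0.06,0],[0,0,-0.1,0],[0,0,-0.14,0]]'; python3 -c "
from h import *
go([470,0],300,150)"
```

```text
clock: 13.6
eef_pos: [600.5, -317.1, 142.5]
eef_rot: [3.141, -0.006, 2.821]
wrist_force: [-1.5, 1.1, 2.9]
finger_gap: 49.5
clock: 14.22
eef_pos: [600.5, -317.1, 142.6]
eef_rot: [3.141, -0.006, 2.821]
wrist_force: [0.3, 0.2, 0.2]
finger_gap: 93.1
clock: 14.85
eef_pos: [601.1, -317.4, 284.7]
eef_rot: [3.141, -0.006, 2.821]
wrist_force: [0.3, -0.1, 0.6]
finger_gap: 93.8
row [ 0.2245  0.2598 -0.0153 11.6163] u,v 365.5 573.1 pos [ 601.1 -317.4  284.7] rot [ 3.1415 -0.0056  2.8207] F [ 0.3 -0.1  0.6] gap 93.8 t 14.85
```

```bash
python3 -m handwheel '[[0.04,0.04,0,2],[0.08,0.08,0,4],[0.12,0.12,0,6],[0.16,0.16,0,8],[0.19,0.2,0,10]]';python3 -m handwheel '[[0.03,0.05,0,2],[0.03,0.1,0,4],[0.03,0.14,0,6],[0.03,0.14,0,6]]'
python3 - <<'E'
from h import *
b=cams.camera("top");a=cams.camera("scene")
cv2.imwrite("pics/f_top.png",b[:,:,::-1]);cv2.imwrite("pics/f_scene.png",a[:,:,::-1])
o=np.hstack([cv2.resize(a[130:250,160:290],None,fx=3,fy=3),cv2.resize(b[180:300,470:600],None,fx=3,fy=3)])
cv2.imwrite("pics/f8.png",o[:,:,::-1])
th=np.radians(-18.45); X=np.array([np.cos(th),np.sin(th)]);Y=np.array([-X[1],X[0]]);T=np.array([539,-297])
for n,im,box in(("top",b,(490,180,590,310)),("scene",a,(180,130,290,230))):
  for c in blobs(im,(0,0,170),(180,40,255),box): 
    r=rect(n,c,156); print(n,r,(r[0]-T)@X,(r[0]-T)@Y)
E
```

```text
clock: 15.48
eef_pos: [482.8, -66.2, 286.9]
eef_rot: [-3.141, -0.004, 2.645]
wrist_force: [1.2, 0.3, 0.0]
finger_gap: 93.9
clock: 15.98
eef_pos: [523.6, 73.1, 287.2]
eef_rot: [-3.141, -0.004, 2.543]
wrist_force: [0.6, -0.6, -0.4]
finger_gap: 94.0
top (array([ 519.1, -244.1], dtype=float32), np.float32(31.7), np.float32(15.8), np.float32(72.33)) -35.61879666451577 43.88304513249106
top (array([ 586.2, -265.9], dtype=float32), np.float32(30.1), np.float32(15.5), np.float32(72.05)) 34.93150515494659 44.439188556864394
top (array([ 535.6, -313. ], dtype=float32), np.float32(179.4), np.float32(83.0), np.float32(-17.72)) 1.8383676539942235 -16.253632528913922
scene (array([ 538.5, -297.3], dtype=float32), np.float32(177.6), np.float32(48.6), np.float32(-17.56)) -0.37936087040250477 -0.4428069623862249
```

View pics/f8.png

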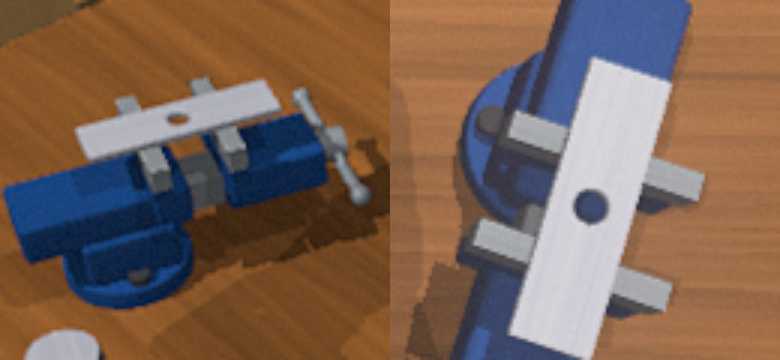

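The plate lies flat across both jaws, centred, with its hole (top crop (591, 206)) inside the gap. The arm is well clear, so I'll hand in.

```bash
python3 -c "
from cell import manip
print(manip.sign_off())"
```

```text
the job is handed in; nothing more can be done
None
```

The plate is lying flat across both open vise jaws. I handed the job in at about 16 s, with the gripper open and well clear.

- **Push and lift:** I pushed the plate until its front end was about 45 mm past the board's edge. I then gripped it about 20 mm beyond the edge at 55 N and lifted it straight up.
- **Set-down:** I lowered it in 1 mm steps until the wrist force read about +5 N. I relaxed the grip before opening, so it was not dropped.
- **Last checks:** The scene camera puts the plate within 0.5 mm of the intended centre and about 0.9° off square. The final picture shows the hole wholly over the gap.
- **What failed or disagreed:**
  - In the final top view my colour mask merged the plate with parts of the jaws, so its centre was unusable. Only its angle agreed (about 0.7° off).
  - While held, the plate's rear end sagged up to about 4 mm.
- **Other tools:** I did not measure the hammer, wrench or can again at the end. The arm was not taken near the hammer or wrench, and the plate passed well above the can's height.

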